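# Free the tilt gauge and rock it to the set angle

### The job

Slide the black stop on the gauge rest along its track until the middle of its grip stands at the engraved line across the track, so that the tilt gauge is free to rock. Then take the gauge by the round bar on its top and rock it over the high ridge it stands on until its swinging pointer settles on the short set hand at the dial's rim, with the sole still resting on that ridge. Finish while holding the gauge there, without letting go, and leave the parcel, book and tape roll alone.

Things in the scene. Friction and masses are not known exactly. Their poses are not given: they have to be found in the camera images.
- rest: Fixed wooden gauge rest; origin on the table under the gauge. x runs along the ridge (dial faces +x, away from the robot), y across it (rocking direction), z up. Plinth 12 mm thick, 90 mm in x, y -85 to +155 mm. Low steel bar (12 mm dia., 70 mm along x): axis at y -55, z 30 mm. Aluminium slide track, 40 mm wide, along x at y +125, x -43 to +103, top at z 22 mm, black line across it at x +55.
- ridge: High ridge of the rest: fixed round steel bar, 12 mm diameter, 70 mm long in x. Origin at mid length on its axis, at rest y +20, z 38 mm; its top is 44 mm above the table. Axes as the rest's.
- stop (a joint): Black stop that slides along the track in the rest's +x (about 2 N) and stays where left. Value in m, 0 to 0.10; at 0.075 the middle of its grip is at the engraved line. Starts at 0 to 0.035, its 24 mm wide wing (from the grip 65 mm towards the gauge, top at z 40 mm) under the gauge's overhanging end, which then can tip to only about 0.08 rad.
- stop_top (a point): Centre of the top of the stop's upright grip, 81 mm above the table. The grip is 20 mm in the rest's x, 26 mm in y, its upper 40 mm free. Axes as the rest's.
- stop_line (a point): Middle of the engraved line on the track's top face. Axes as the rest's.
- gauge: Loose tilt gauge, 0.42 to 0.66 kg: flat sole 36 mm in x, 150 in y, 12 thick; upright round dial housing 130 mm dia., 28 thick, centre 83 mm up; grip bar on top. Origin: centre of the sole's underside; axes as the rest's when level. Starts on ridge and low bar, leaning 0.106 rad to the rest's -y; rock it to lean to +y. It rolls (can slip) on the ridge, about 20 mm on the +y side of its origin.
- gauge_bar (a point): Middle of the gauge's round black grip bar, 20 mm diameter, 50 mm long along the gauge's x, 186 mm above the sole's underside on the gauge's z axis. Under it a neck 6 mm in y, 30 mm in x; the housing's top is 38 mm below the bar's axis. Gripped firmly across y, it tilts along with the gripper. Axes as the gauge's.
- pointer (a joint): Swinging pendulum pointer, hangs plumb from the dial's centre, tip 47 mm from it; settles in about 1 s. Value in rad about the gauge's x axis: equals the gauge's lean to +y (starts near -0.106; the tip moves to the dial's +y side as the gauge leans to +y).
- index (a joint): Set hand: short steel wedge at the dial's rim (47 to 67 mm from the centre), held by a stiff clamp, not to be moved. Value in rad, 0.12 to 0.36, counted as the pointer's: the pointer is on the set hand when both values are equal.
- pointer_hub (a point): The dial's centre, on the pointer; its z axis is opposite to where the pointer points.
- index_hub (a point): The dial's centre, on the set hand; its z axis points from the set hand through the centre.
- parcel: Bystander: kraft parcel 160 x 110 x 40 mm, origin at the centre of its underside.
- tape_roll: Bystander: roll of tape lying flat, 90 mm diameter, 48 mm high, origin at the centre of its underside.
- book: Bystander: blue book 135 x 205 x 27 mm, origin at the centre of its underside.
Mind the look-alikes: they are no part of the job. What is shaped like the gauge but yellow is not meant.

How it is judged:
By the outcome, as a careful person would: the job done as asked, in the order asked, and still so for the second after the job is handed in, while the arm keeps its last pose, push and grip.
It also fails if it takes over 48 s, if anything falls off the work surface, if the arm or the gripper's body presses on something with over 40 N, if the wrist force passes 120 N, or if a joint passes its speed limit or range.

### The arm

A 6-joint arm with a two-finger parallel gripper is mounted at the origin on the work surface. World frame = base frame: x ahead of the robot, y to its left, z up, the work surface at z = 0. Lengths are in m, angles in degrees, forces in N, time in s.
With the tool pointing down it reaches from about 0.425 to 0.95 m from the base axis. Payload 14.7 kg.
Tool frame: the origin (TCP) lies at the very end of the fingers, on their centre line; the grasp point (between the pads) lies 19 mm behind it (grip_depth is the distance from the TCP to the grasp point, in m); z points along the fingers, y is the line along which they close (so a half turn about z gives the same grasp; the last joint's range is limited). The gripper opens to 85 mm and grips with 20 to 120 N. Pads are 22 mm wide; open, the fingers measure 114 mm over their backs; the gripper's body (76 mm by 85 mm) begins 54 mm behind the grasp point. The pads swing forward as they close: fully open they stand 13 mm farther back than shut.
Start: joints at [73.992, 27.513, 91.461, -0, 61.026, -2.67], TCP at [0.15, 0.632, 0.231] pointing down, gripper open.
Joint ranges: [-157.49, 157.49], [-46.99, 117.5], [13.45, 153.17], [-89.5, 269.5], [5.16, 153.95], [-167.48, 167.48]. Speed limits (degrees/s): [108.29, 108.29, 136.94, 172.46, 172.46, 172.46].

### API

Orientations are given as [roll, pitch, yaw] about the fixed x, y, z axes, in that order (R = Rz(yaw) Ry(pitch) Rx(roll)).
In Python, from cell import * gives the robot as it stands.
- The arm moves only by the tool apply_moves, never from a script. Its argument "increments" is one flat list of numbers, 4 for each row, row after row: the shift along the tool's x, y, z in mm, then the turn about the tool's z in rad. In form: [x, y, z, yaw, x, y, z, yaw, ...]. A call has 1 to 5 rows; each row shifts and turns the commanded pose from where the row before left it, along the tool's axes as they then stand; what a row does not reach is not made up. A row lasts 1/12 s, in which the tool goes at most 41.7 mm and 7.16 degrees, less where a joint would pass 70% of its speed; a pose out of reach is approached as far as the arm can. A call with a gripper value outside its range is refused whole. "grip" is the closure in counts, from 0 (fully open) to 255 (shut), set as the call begins (left out, the last holds). The fingers move at their own pace and stop on an object; the grip force is fixed at half the most. Time passes only in rows, so rows that do not move let the fingers close. It gives the time, the measured TCP pose, the force, the opening and the grip force at its end, in the units of the state.
- get_obs(): the state, without advancing time (a new reading comes with each control period).
- get_image(name): name is "scene" or "top" or "wrist"; returns a dict with "image" (420x560x3 uint8, red, green, blue), "depth" (420x560 float32, m along the optical axis (not along the pixel's ray), 0 where there is no reading), "mtx" (3x3 intrinsics, pixels), "R" (3x3) and "t" (3): a world point X has camera coordinates R X + t. Camera axes: x right, y down, z forward; pixel columns grow to the right and rows downward; lengths in m; the calibration is good to about 2 mm. A picture is of the moment at which its call begins.
- close_job(): hands the job in; it is judged then, once.
Trained networks look in a picture, given as the dict that the camera call returned (one of the last four; its "shot" number tells which), for a name from the list of things; names that differ only in an ending like _2 or _b are one class to them, and where a whole thing is asked for, a point or a joint stands for the part that bears it (a point fixed in the world has none). Each returns a list of dicts, best first, with "confidence" (0 to 1); they miss things now and then, are a little off and sometimes report something else, mostly with a low value. They report only what shows in the picture. A call takes as long as a camera call. They do not tell look-alikes from the thing itself.
- outline_of(picture, thing): "pixels" (420x560 bool, what is visible of it) and "rect" ([left, top, right, bottom] in pixels, round what is visible of it).
The state is a dict: "t": time; "qpos": joint angles; "joint_vel": joint speeds; "joint_torque": joint torques, N m; "ee_pos": TCP position; "tool_rot": TCP orientation; "wrist_force": force on the tool from outside, world axes, zero at the start; "ft_torque": the same for the moment, N m; "width": finger opening in m; "gripper_force": force on a finger pad.
Only numpy, scipy, OpenCV 4.12 (cv2) and the standard library are available. Lean on these libraries where they do the work, as an engineer would, in place of code of your own. Each camera call takes 0.05 s, during which the arm holds its last target. There are 200 camera calls.

## Working session

There is one attempt and no reset: what is moved stays moved. The work goes in short steps, Python scripts to look and compute and a tool call to move; the robot and the scene stay as the last step left them, time stands still between calls to the robot, and variables do not carry over. Pictures are saved under pics/ and viewed, at most 10 in all, crops included, and the job is handed in when it is done.

Besides the shell and the picture viewer there is one more tool, called after "Call:" by a JSON object that holds its "api" and its "payload". apply_moves: Moves the arm, as the interface text tells. Its arguments: {"type":"object","properties":{"increments":{"type":"array","items":{"type":"number"}},"grip":{"type":"number"}},"required":["increments"]}

```bash
mkdir -p pics; ls
cat > h.py <<'E'
from cell import *
import numpy as np, cv2
def world(p,uv,z=None):
    """pixel(s)->world using depth"""
    uv=np.atleast_2d(uv); d=np.array([p["depth"][int(v),int(u)] for u,v in uv])
    c=np.linalg.inv(p["mtx"])@np.vstack([uv.T,np.ones(len(uv))])*d
    return (p["R"].T@(c-np.array(p["t"])[:,None])).T
def cloud(p,m):
    v,u=np.nonzero(m&(p["depth"]>0)); return world(p,np.c_[u,v])
def save(p,n): cv2.imwrite("pics/"+n+".png",p["image"][:,:,::-1])
E
python3 - <<'E'
from h import *
np.set_printoptions(precision=4,suppress=True)
print(get_obs())
a=[]
for n in("scene","top"):
    p=get_image(n); a.append(p["image"])
    print(n,p["R"],p["t"],p["mtx"])
    for th in("gauge","stop","rest","index","pointer","ridge"):
        for o in outline_of(p,th)[:3]:
            c=cloud(p,o["pixels"]); print(th,round(o["confidence"],2),o["rect"],len(c),np.median(c,0) if len(c) else"",c.max(0) if len(c) else"")
cv2.imwrite("pics/a0.png",a[0][:,:,::-1]);cv2.imwrite("pics/a1.png",a[1][:,:,::-1])
E
```

```text
pics
{'t': 0.0, 'qpos': array([73.9908, 27.5493, 91.4941, -0.001 , 61.0268, -2.671 ]), 'joint_vel': array([-0.0055, -0.0257,  0.004 , -0.0512, -0.0011,  0.0427]), 'joint_torque': array([  0.0002, -95.0642, -43.016 ,   0.0001,   0.0128,   0.0002]), 'ee_pos': array([0.1498, 0.6321, 0.2307]), 'tool_rot': array([-179.9299,   -0.0024,  166.6623]), 'wrist_force': array([ 0.2672,  0.7063, -0.0658]), 'ft_torque': array([0.0026, 0.0006, 0.0355]), 'gripper_force': 0.0, 'width': 0.0856456606158398}
scene [[ 0.739   0.6737  0.0068]
 [ 0.4001 -0.4307 -0.809 ]
 [-0.542   0.6006 -0.5878]] [-0.4102 -0.1263  1.958 ] [[481.9958   0.     275.56  ]
 [  0.     481.9958 209.187 ]
 [  0.       0.       1.    ]]
gauge 0.92 [146.4, 213.3, 199.7, 260.3] 1348 [ 0.3331 -0.2473  0.0312] [ 0.4176 -0.1206  0.0494]
gauge 0.87 [246.5, 177.6, 275.3, 241.3] 1233 [ 0.5277 -0.0506  0.1272] [0.545  0.2007 0.237 ]
gauge 0.81 [303.9, 232.2, 353.2, 280.8] 1659 [ 0.7768 -0.0023  0.0314] [0.8663 0.1195 0.0509]
rest 0.77 [236.3, 197.6, 308.8, 255.2] 1274 [0.539  0.0398 0.0114] [0.6093 0.1943 0.0826]
pointer 0.69 [243.7, 177.1,
[... 306 characters left out ...]
    516.0333 210.4007]
 [  0.       0.       1.    ]]
gauge 0.83 [313.1, 266.9, 379.3, 313.2] 1537 [ 0.3206 -0.2325  0.0338] [ 0.4063 -0.1147  0.0551]
gauge 0.78 [250.6, 131.4, 302.1, 194.4] 1494 [0.7565 0.0112 0.0335] [0.8655 0.0845 0.0611]
gauge 0.65 [256.3, 221.1, 309.1, 246.0] 701 [ 0.5063 -0.0284  0.1655] [0.5539 0.0499 0.2413]
stop 0.56 [238.7, 238.3, 262.4, 248.6] 152 [0.4828 0.0822 0.0424] [0.498  0.1124 0.0873]
rest 0.61 [238.0, 209.5, 310.0, 254.5] 1349 [0.499  0.0705 0.0156] [0.5959 0.1331 0.0873]
rest 0.37 [385.4, 187.2, 425.9, 247.3] 1752 [ 0.569  -0.4345  0.0384] [ 0.6601 -0.3634  0.0528]
index 0.74 [235.6, 208.0, 311.4, 256.5] 1528 [0.5042 0.0669 0.0148] [0.6046 0.1331 0.1798]
```

View pics/a0.png

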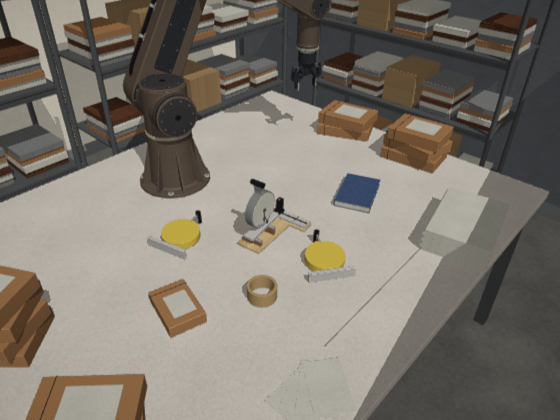

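View pics/a1.png

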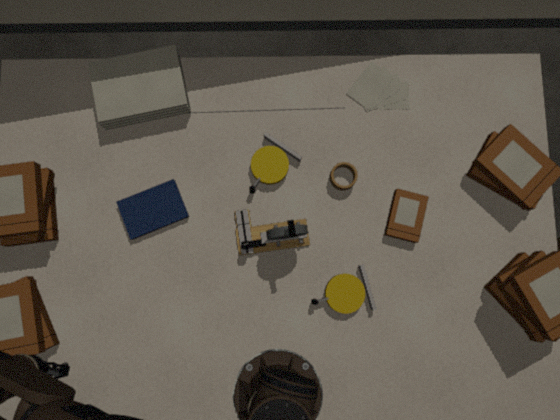

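The scene picture shows the gauge at (262,208), with the stop's black grip at (280,204). The top picture shows the rest at columns 238–310, rows 210–255, gauge bar near (291,228). The two yellow gauges are lying decoys. Next I fit the rest's pose.

Run:
```python
from h import *
np.set_printoptions(precision=4,suppress=True)
p=get_image("top"); s=get_image("scene")
a=cv2.resize(p["image"][195:265,225:320],(760,560),interpolation=cv2.INTER_CUBIC)
b=cv2.resize(s["image"][165:265,225:325],(560,560),interpolation=cv2.INTER_CUBIC)
cv2.imwrite("pics/b.png",cv2.resize(np.hstack([a,b]),(800,339))[:,:,::-1])
for q in(p,s):
    c=cloud(q,np.ones((420,560),bool))
    k=(abs(c[:,0]-.5)<.12)&(c[:,1]>-.2)&(c[:,1]<.16)
    c=c[k]
    # plinth top band
    m=c[(c[:,2]>.006)&(c[:,2]<.017)]
    r=cv2.minAreaRect((m[:,:2]*1000).astype(np.float32)); print("plinth",len(m),r)
    m=c[(c[:,2]>.018)&(c[:,2]<.026)]
    r=cv2.minAreaRect((m[:,:2]*1000).astype(np.float32)); print("track",len(m),r)
    g=c[(c[:,2]>.07)&(c[:,2]<.095)&(c[:,1]>.04)]; print("grip",len(g),np.median(g,0),g.min(0),g.max(0))
    b=c[(c[:,2]>.195)]; print("bar",len(b),np.median(b,0),b.min(0),b.max(0))
    h=c[(c[:,2]>.11)]; print("hous",len(h),np.median(h,0),h.min(0),h.max(0))
```

```text
plinth 1009 ((500.8951721191406, -19.884170532226562), (238.28466796875, 360.7446594238281), 0.6121379733085632)
track 333 ((535.8261108398438, 11.28515625), (146.0851287841797, 226.00765991210938), 6.325801372528076)
grip 53 [0.4806 0.0966 0.079 ] [0.471  0.0838 0.0712] [0.4905 0.1095 0.0886]
bar 118 [ 0.5133 -0.0448  0.2327] [ 0.4878 -0.0563  0.1959] [ 0.5377 -0.0311  0.2425]
hous 496 [ 0.5102 -0.0363  0.179 ] [ 0.4878 -0.0985  0.1131] [0.5377 0.0289 0.2425]
plinth 615 ((504.4106750488281, 15.36883544921875), (269.0162353515625, 179.2965087890625), 79.52816772460938)
track 188 ((562.168701171875, 35.096519470214844), (141.096435546875, 211.55775451660156), 22.788908004760742)
grip 36 [0.4888 0.0917 0.0766] [0.4748 0.0798 0.0706] [0.4995 0.1068 0.0854]
bar 135 [ 0.5214 -0.0495  0.2263] [ 0.4925 -0.0595  0.1953] [ 0.5438 -0.033   0.237 ]
hous 756 [ 0.5275 -0.0516  0.1594] [ 0.4925 -0.1035  0.1102] [0.5438 0.0322 0.237 ]
```

View pics/b.png

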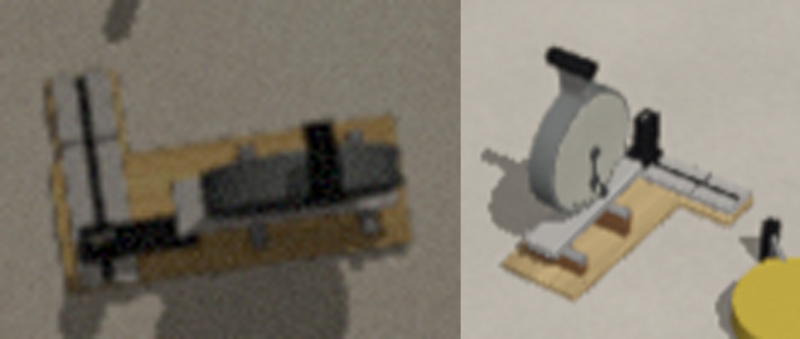

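The enlarged crops show the rest yawed roughly +8–9° about world z. The stop grip stands at the near end of the track, with its wing under the gauge's +y end. The engraved line crosses the track about 2/3 of the way up. The dial faces the scene camera. I'll move in and use the wrist camera for finer measurement.

Run:
```python
from h import *
np.set_printoptions(precision=4,suppress=True)
from scipy.spatial.transform import Rotation as Ro
o=get_obs(); w=get_image("wrist")
T=Ro.from_euler("xyz",o["tool_rot"],degrees=True).as_matrix()
C=-w["R"].T@w["t"]
print("cam in tool",T.T@(C-o["ee_pos"]),"axes in tool (cols cam x,y,z)\n",T.T@w["R"].T, w["mtx"])
d=np.array([.481,.0966,.0])-o["ee_pos"]; print(T.T@d)
```

```text
cam in tool [ 0.083  0.    -0.141] axes in tool (cols cam x,y,z)
 [[-0.0003 -0.9471 -0.321 ]
 [ 1.     -0.0003 -0.0001]
 [ 0.     -0.321   0.9471]] [[354.0506   0.     272.6029]
 [  0.     354.0506 218.1639]
 [  0.       0.       1.    ]]
[-0.4457 -0.4451  0.2313]
```

Call:
{"api": "apply_moves", "payload": {"increments": [-22,-22,-2,0.06,-22,-22,-2,0,-22,-22,-2,0,-22,-22,-2,0,-22,-22,-2,0]}}

```text
t: 1.27
ee_pos: [0.2255, 0.495, 0.2414]
tool_rot: [180.0, 0.0, 163.2]
wrist_force: [0.5, -0.1, 0.3]
width: 0.0858
gripper_force: 0.0
```

Call:
{"api": "apply_moves", "payload": {"increments": [-28,-23,0,0,-28,-23,0,0,-28,-23,0,0,-28,-23,0,0,-28,-23,0,0]}}

```text
t: 1.68
ee_pos: [0.3266, 0.3443, 0.2415]
tool_rot: [180.0, 0.0, 163.2]
wrist_force: [0.5, 0.8, 0.2]
width: 0.0856
gripper_force: 0.0
```

Call:
{"api": "apply_moves", "payload": {"increments": [-28,-23,0,0,-28,-23,0,0,-28,-23,0,0,-28,-23,0,0,-28,-23,0,0]}}

```text
t: 2.1
ee_pos: [0.4276, 0.1937, 0.2416]
tool_rot: [180.0, 0.0, 163.2]
wrist_force: [0.7, 0.4, 0.5]
width: 0.0854
gripper_force: 0.0
```

Call:
{"api": "apply_moves", "payload": {"increments": [-28,-23,0,0.12,-28,-23,0,0.12,0,0,0,0.12,0,0,0,0.12,0,0,0,0.12]}}

```text
t: 2.52
ee_pos: [0.4638, 0.132, 0.2413]
tool_rot: [180.0, 0.0, 128.4]
wrist_force: [0.2, 0.5, 0.2]
width: 0.0854
gripper_force: 0.0
```

Call:
{"api": "apply_moves", "payload": {"increments": [0,0,0,0.12,0,0,0,0.12,0,0,0,0.12,0,0,0,0.12,0,0,0,0.05]}}

```text
t: 2.93
ee_pos: [0.4635, 0.1329, 0.2414]
tool_rot: [180.0, -0.0, 98.1]
wrist_force: [-0.1, -0.7, 0.7]
width: 0.0853
gripper_force: 0.0
```

```bash
cat >> h.py <<'E'
from scipy.spatial.transform import Rotation as Ro
def tool_delta(P):
    o=get_obs(); T=Ro.from_euler("xyz",o["tool_rot"],degrees=True).as_matrix()
    return T.T@(np.array(P)-o["ee_pos"])*1000
def onplane(p,uv,z):
    uv=np.atleast_2d(np.array(uv,float)); C=-p["R"].T@p["t"]
    d=(p["R"].T@np.linalg.inv(p["mtx"])@np.vstack([uv.T,np.ones(len(uv))])).T
    return C+d*((z-C[2])/d[:,2])[:,None]
def proj(p,X):
    c=p["R"]@np.atleast_2d(X).T+np.array(p["t"])[:,None]; q=p["mtx"]@c; return (q[:2]/q[2]).T
E
python3 - <<'E'
from h import *
import pickle
np.set_printoptions(precision=4,suppress=True)
w=get_image("wrist"); save(w,"w1"); pickle.dump(w,open("w1.pkl","wb"))
for th in("stop","gauge","rest"):
    for o in outline_of(w,th)[:2]: print(th,o["confidence"],o["rect"])
    if th=="stop": 
        c=cloud(w,outline_of(w,th)[0]["pixels"]); g=c[(c[:,2]>.074)&(c[:,2]<.09)]
        print(len(g),np.median(g,0),cv2.minAreaRect((g[:,:2]*1000).astype(np.float32)))
E
```

```text
stop 0.93 [273.5, 206.6, 301.1, 281.5]
567 [0.4819 0.0977 0.0792] ((482.2763671875, 96.70738220214844), (19.659334182739258, 25.11448860168457), 8.303899765014648)
gauge 0.89 [429.3, 241.0, 558.9, 367.7]
gauge 0.73 [280.6, 271.2, 327.3, 405.7]
rest 0.61 [259.0, 187.6, 397.4, 373.1]
```

View pics/w1.png

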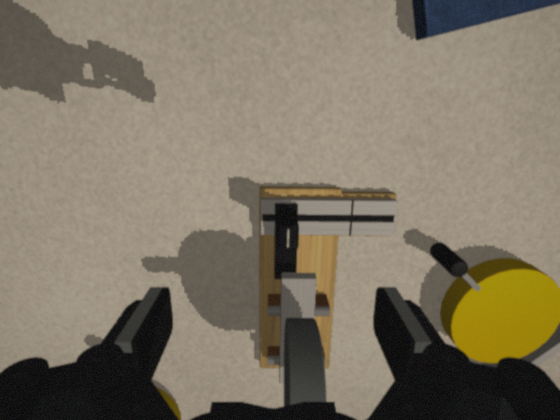

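Wrist picture: the stop's grip and wing are at columns 274–300, rows 205–280. The engraved line crosses the track at column ≈352, the track spans columns 262–396, and its centre slot is at row ≈217.

Run:
```python
from h import *
import pickle
np.set_printoptions(precision=4,suppress=True)
w=pickle.load(open("w1.pkl","rb"))
g=cv2.cvtColor(w["image"],cv2.COLOR_RGB2GRAY).astype(float)
for r in((203,211),(223,231)):
    q=g[r[0]:r[1],344:362].mean(0); k=q.max()-q; k[k<k.max()*.3]=0; print(r,(k*np.arange(344,362)).sum()/k.sum())
print(g[203:211,255:275].mean(0).round(),g[203:211,388:402].mean(0).round())
print(g[195:240,360:390].mean(1).round())
P=onplane(w,[[352,207],[352,227],[352.2,217],[262,217],[396,217]],.022);print(P, np.linalg.norm(P[4]-P[3]))
a=np.deg2rad(8.3);x=np.array([np.cos(a),np.sin(a)]);y=np.array([-x[1],x[0]])
for s in([.4822,.0967],):print("dx,dy line-stop",(P[2,:2]-s)@x,(P[2,:2]-s)@y)
print(tool_delta([.4822,.0967,.052]))
```

```text
(203, 211) 351.9422930903569
(223, 231) 350.135961383749
[97. 96. 95. 90. 78. 76. 84. 88. 87. 87. 87. 87. 87. 88. 87. 88. 88. 87.
 85. 69.] [148. 149. 150. 149. 149. 149. 149. 149. 147. 147. 149. 150. 150. 150.]
[ 96.  84.  74.  69.  72.  96. 127. 144. 148. 148. 147. 146. 148. 148.
 148. 147. 147. 148. 144. 124.  81.  41.  27.  25.  26.  36.  68. 110.
 139. 145. 146. 147. 147. 146. 143. 142. 145. 147. 147. 144. 141. 143.
 150. 152. 152.]
[[0.5505 0.1181 0.022 ]
 [0.5553 0.0959 0.022 ]
 [0.5531 0.1072 0.022 ]
 [0.4572 0.0936 0.022 ]
 [0.5997 0.1137 0.022 ]] 0.14388268616622857
dx,dy line-stop 0.0716690748741027 0.00011546740052211248
[-38.6065  13.0975 189.3725]
```

Call:
{"api": "apply_moves", "payload": {"increments": [-19,6.5,0,0,-19.6,6.6,0,0,0,0,38,0,0,0,38,0,0,0,38,0], "grip": 90}}

```text
t: 3.6
ee_pos: [0.4827, 0.0964, 0.1266]
tool_rot: [179.9, 0.0, 98.5]
wrist_force: [0.9, -0.1, -0.2]
width: 0.0551
gripper_force: 0.0
```

Call:
{"api": "apply_moves", "payload": {"increments": [0,0,38,0,0,0,38,0,0,0,0,0], "grip": 90}}

```text
t: 3.85
ee_pos: [0.4782, 0.096, 0.0457]
tool_rot: [-179.5, -0.0, 98.6]
wrist_force: [-2.6, -1.5, -0.6]
width: 0.0551
gripper_force: 0.0
```

Call:
{"api": "apply_moves", "payload": {"increments": [0,0,0,0,0,0,0,0,0,0,0,0,0,0,0,0], "grip": 255}}

```text
t: 4.18
ee_pos: [0.4836, 0.0969, 0.0538]
tool_rot: [179.8, -0.0, 98.5]
wrist_force: [0.6, 0.4, 4.2]
width: 0.0193
gripper_force: 58.4
```

Call:
{"api": "apply_moves", "payload": {"increments": [0,14,0,0,0,14,0,0,0,14,0,0,0,14,0,0,0,13,0,0]}}

```text
t: 4.6
ee_pos: [0.552, 0.1063, 0.0538]
tool_rot: [179.8, 0.0, 98.5]
wrist_force: [-0.7, -12.7, 3.4]
width: 0.0187
gripper_force: 58.9
```

Call:
{"api": "apply_moves", "payload": {"increments": [0,0,0,0,0,0,0,0,0,0,0,0]}}

```text
t: 4.85
ee_pos: [0.5524, 0.1063, 0.0538]
tool_rot: [179.7, 0.0, 98.5]
wrist_force: [3.3, -10.6, 0.1]
width: 0.019
gripper_force: 61.3
```

Run:
```python
from h import *
import pickle
np.set_printoptions(precision=4,suppress=True)
w=get_image("wrist"); pickle.dump(w,open("w2.pkl","wb")); save(w,"w2"); o=get_obs(); print(o["ee_pos"],o["tool_rot"],o["width"],o["wrist_force"])
b=cv2.resize(w["image"][120:420,150:400],(660,594) if 0 else (625,750)[:2]); cv2.imwrite("pics/w2c.png",cv2.resize(w["image"][180:420,160:400],(600,600),interpolation=cv2.INTER_CUBIC)[:,:,::-1])
```

```text
[0.5523 0.1063 0.0538] [179.7442   0.0446  98.4831] 0.01903957151277166 [  2.36   -10.0199   1.1552]
```

View pics/w2c.png

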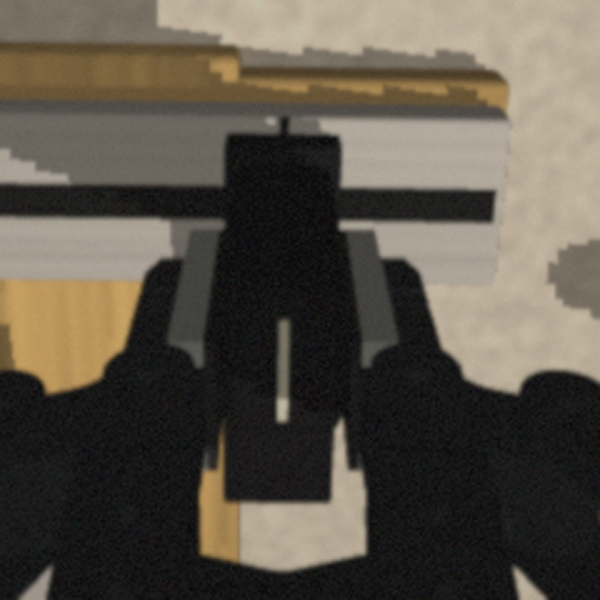

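The crop shows the engraved line's visible end at (285,122). The grip's base spans 227–340, so its middle is 283.5, within about 0.3 mm of the line. I'll release and go look at the dial from the front.

Call:
{"api": "apply_moves", "payload": {"increments": [0,0,0,0,0,0,0,0,0,0,0,0,0,0,-20,0,0,0,-30,0], "grip": 90}}

```text
t: 5.32
ee_pos: [0.5486, 0.1067, 0.1004]
tool_rot: [-179.8, -0.0, 98.5]
wrist_force: [0.5, -0.1, -0.6]
width: 0.0553
gripper_force: 0.0
```

Call:
{"api": "apply_moves", "payload": {"increments": [0,0,-30,0,0,25,0,0,0,25,0,0,-30,0,0,0,-30,0,0,0]}}

```text
t: 5.73
ee_pos: [0.6101, 0.0556, 0.1323]
tool_rot: [179.9, 0.0, 98.7]
wrist_force: [-0.7, -0.2, -1.4]
width: 0.055
gripper_force: 0.0
```

Call:
{"api": "apply_moves", "payload": {"increments": [-35,0,0,0,-35,0,0,0,0,0,0,0.12,0,0,0,0.12,0,0,0,0.12]}}

```text
t: 6.15
ee_pos: [0.619, -0.0151, 0.132]
tool_rot: [180.0, -0.0, 77.5]
wrist_force: [-0.5, 0.1, -0.8]
width: 0.0554
gripper_force: 0.0
```

Call:
{"api": "apply_moves", "payload": {"increments": [0,0,0,0.12,0,0,0,0.12,0,0,0,0.12,0,0,0,0.12,0,0,0,0.12]}}

```text
t: 6.57
ee_pos: [0.619, -0.0142, 0.132]
tool_rot: [180.0, -0.0, 43.2]
wrist_force: [0.2, 0.3, 0.6]
width: 0.0551
gripper_force: 0.0
```

Call:
{"api": "apply_moves", "payload": {"increments": [0,0,0,0.12,0,0,0,0.12,0,0,0,0.12,0,0,0,0.12,0,0,0,0.12]}}

```text
t: 6.98
ee_pos: [0.619, -0.0142, 0.132]
tool_rot: [180.0, -0.0, 8.8]
wrist_force: [0.0, -0.6, 0.1]
width: 0.0554
gripper_force: 0.0
```

Run:
```python
from h import *
import pickle
np.set_printoptions(precision=4,suppress=True)
print(get_obs()["tool_rot"],get_obs()["ee_pos"])
w=get_image("wrist"); pickle.dump(w,open("w3.pkl","wb")); save(w,"w3")
for th in("gauge","pointer","index","gauge_bar","pointer_hub"):
    for o in outline_of(w,th)[:2]: print(th,o["confidence"],o["rect"])
```

```text
[179.9944  -0.038    8.7804] [ 0.619  -0.0142  0.132 ]
gauge 0.88 [128.9, 0.0, 436.8, 150.0]
gauge 0.79 [197.5, 330.1, 351.0, 413.9]
pointer 0.58 [269.0, 368.0, 292.9, 405.8]
gauge_bar 0.89 [127.2, 0.4, 438.2, 148.6]
pointer_hub 0.7 [268.4, 363.8, 293.6, 407.1]
```

View pics/w3.png

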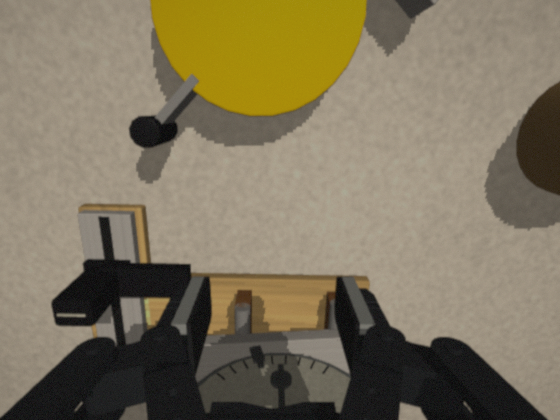

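The wrist picture is upside down, with +y to the left. The pendulum tip is at (281,378), the dark set hand at (257,355) on the dial's +y side, and the hub is hidden behind the gripper body. Raising will show the whole dial.

Call:
{"api": "apply_moves", "payload": {"increments": [0,0,-28,0,0,0,-28,0,0,0,-28,0,0,0,0,0,0,0,0,0], "grip": 0}}

```text
t: 7.7
ee_pos: [0.6199, -0.0144, 0.2171]
tool_rot: [180.0, -0.2, 9.2]
wrist_force: [0.4, 0.3, -0.5]
width: 0.0854
gripper_force: 0.0
```

Run:
```python
from h import *
import pickle
np.set_printoptions(precision=4,suppress=True)
print(get_obs()["tool_rot"],get_obs()["ee_pos"])
ws=[get_image("wrist") for _ in range(4)]; w=ws[0]; w["image"]=np.mean([q["image"] for q in ws],0).round().astype(np.uint8); w["depth"]=np.median([q["depth"] for q in ws],0); pickle.dump(w,open("w4.pkl","wb"))
cv2.imwrite("pics/w4.png",cv2.resize(w["image"][230:420,170:370],(630,598),interpolation=cv2.INTER_CUBIC)[:,:,::-1])
for th in("pointer","index","gauge"):
    for o in outline_of(ws[3],th)[:2]: print(th,o["confidence"],o["rect"])
```

```text
[179.955   -0.1892   9.2285] [ 0.6199 -0.0144  0.2171]
pointer 0.77 [267.8, 298.9, 285.1, 334.5]
pointer 0.2 [108.0, 222.1, 208.1, 268.2]
index 0.64 [256.0, 288.5, 263.0, 298.2]
gauge 0.77 [350.5, 392.4, 384.8, 420.0]
gauge 0.63 [163.8, 0.0, 401.8, 135.9]
```

View pics/w4.png

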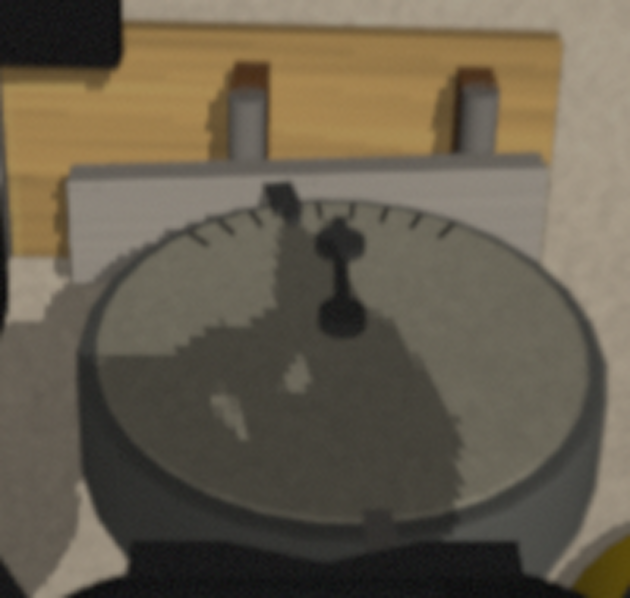

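The enlarged crop shows the hub at (342,317), the pendulum hanging straight with its tip near (340,225), and the set hand wedge from about (278,185) to (292,218) on the +y side. I'll rectify the dial plane to read the angles.

```bash
cat > rect.py <<'E'
from h import *
import pickle
np.set_printoptions(precision=4,suppress=True)
w=pickle.load(open("w4.pkl","rb"))
a=np.deg2rad(8.25);xh=np.array([np.cos(a),np.sin(a),0]);yh=np.array([-xh[1],xh[0],0]);zh=np.array([0,0,1.])
L=np.array([.5525,.1068,0]); O=L-.055*xh-.125*yh
def rest(P): P=np.atleast_2d(P)-O; return np.c_[P@xh,P@yh,P@zh]
if __name__=="__main__":
    print("O",O)
    f=lambda u,v:(170+u/3.15-.35,230+v/3.147-.35)
    H=onplane(w,[f(342,317)],.1244)[0]; print("hub",rest(H))
    for n,q in(("hub",(342,317)),("idx",(283,197)),("tip",(341,240)),("face",(520,330)),("faceL",(150,330))): print(n,rest(world(w,[f(*q)]))*1000)
    # rectified: px 0.25mm, x right=+y, up=+z
    s=.00025; c=np.array([300,240])
    corn=[(-.06,-.075),(.06,-.075),(.06,.05),(-.06,.05)]
    Hc=onplane(w,[f(342,317)],.1244)[0]
    src=proj(w,[Hc+y*yh+z*zh for y,z in corn]).astype(np.float32)
    dst=np.array([(c[0]+y/s,c[1]-z/s) for y,z in corn],np.float32)
    M=cv2.getPerspectiveTransform(src,dst)
    im=cv2.warpPerspective(w["image"],M,(600,560),flags=cv2.INTER_CUBIC); cv2.imwrite("pics/rect.png",np.clip(im.astype(float)*1.6,0,255).astype(np.uint8)[:,:,::-1])
E
python3 rect.py
```

```text
O [ 0.516  -0.0248  0.    ]
hub [[ 0.0155 -0.0104  0.1244]]
hub [[ 17.2597 -10.3091 126.7482]]
idx [[16.198   6.1454 68.3755]]
tip [[ 15.4143 -10.6599  89.6725]]
face [[ 10.4982 -55.3055 121.7755]]
faceL [[ 12.5461  36.8919 126.5214]]
```

View pics/rect.png

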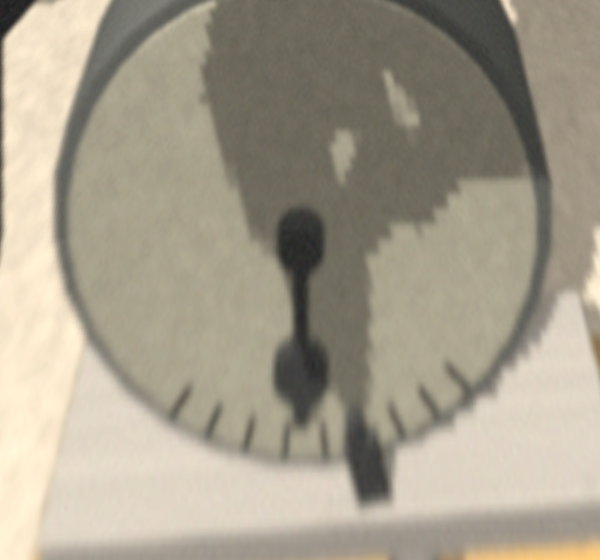

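The rectified dial shows the hub at (300,240), the plumb pointer tip at (303,425), and the set hand from about (358,420) to (375,500). The zero tick is near (325,438). Profiles will give the angles.

Run:
```python
from rect import *
g=cv2.cvtColor(w["image"],cv2.COLOR_RGB2GRAY)
f=lambda u,v:(170+u/3.15-.35,230+v/3.147-.35)
def meas(hx,xp):
    # rectify plane at rest x = xp, centred on hub seen in plane x = hx
    C=-w["R"].T@w["t"]; d=w["R"].T@np.linalg.inv(w["mtx"])@np.r_[f(342,317),1]
    def hit(x): return C+d*((x-(C-O)@xh)/(d@xh))
    H=hit(hx); H=H+xh*(xp-hx)
    s=.00025; corn=[(-.06,-.075),(.06,-.075),(.06,.05),(-.06,.05)]
    src=proj(w,[H+y*yh+z*zh for y,z in corn]).astype(np.float32)
    dst=np.array([(300+y/s,240-z/s) for y,z in corn],np.float32)
    im=cv2.warpPerspective(g,cv2.getPerspectiveTransform(src,dst),(600,560),flags=cv2.INTER_CUBIC).astype(float)
    pol=lambda r,A:cv2.remap(im.astype(np.float32),(300+r/.25*np.sin(A)).astype(np.float32)[None],(240+r/.25*np.cos(A)).astype(np.float32)[None],1)[0]
    def cen(r,lo,hi,inv=1):
        A=np.linspace(lo,hi,200); q=pol(r,A); k=np.clip(np.percentile(q,80)-q,0,None); k[k<.5*k.max()]=0; return (k*A).sum()/k.sum(),k.max()
    print("planes",hx,xp,"hub rest",rest(H)*1000)
    print(" pointer",[round(cen(r,-.25,.22)[0],3) for r in(18,22,26,38,42,45)])
    print(" index",[(r,)+tuple(np.round(cen(r,.12,.48),3)) for r in(52,54,56,58,60,62,64,66)])
    print(" ticks",[round(cen(51,m-.08,m+.08)[0],3) for m in(-.64,-.443,-.263,-.069,.125,.487,.67,.845)])
meas(.0155,.0155); meas(.0165,.0125); meas(.0165,.0105)
```

```text
planes 0.0155 0.0155 hub rest [[ 15.5    -10.3857 124.3353]]
 pointer [np.float64(0.021), np.float64(0.028), np.float64(0.048), np.float64(0.011), np.float64(0.02), np.float64(0.004)]
 index [(52, np.float64(0.288), np.float64(60.065)), (54, np.float64(0.293), np.float64(53.787)), (56, np.float64(0.293), np.float64(48.988)), (58, np.float64(0.299), np.float64(76.4)), (60, np.float64(0.296), np.float64(91.217)), (62, np.float64(0.292), np.float64(95.0)), (64, np.float64(0.288), np.float64(93.812)), (66, np.float64(0.285), np.float64(87.039))]
 ticks [np.float64(-0.636), np.float64(-0.448), np.float64(-0.258), np.float64(-0.072), np.float64(0.118), np.float64(0.488), np.float64(0.673), np.float64(0.855)]
planes 0.0165 0.0125 hub rest [[ 12.5    -10.3422 125.7065]]
 pointer [np.float64(-0.008), np.float64(0.009), np.float64(0.01), np.float64(0.023), np.float64(0.008), np.float64(0.006)]
 index [(52, np.float64(0.268), np.float64(51.337)), (54, np.float64(0.277), np.float64(56.463)), (56, np.float64(0.27), np.float64(62.012)), (58, np.float64(0.272), np.float64(60.041)), (60, np.float64(
[... 342 characters left out ...]
.0105 hub rest [[ 10.5    -10.3422 125.7065]]
 pointer [np.float64(-0.014), np.float64(-0.009), np.float64(0.007), np.float64(0.032), np.float64(0.015), np.float64(0.006)]
 index [(52, np.float64(0.272), np.float64(41.062)), (54, np.float64(0.259), np.float64(47.185)), (56, np.float64(0.251), np.float64(54.0)), (58, np.float64(0.264), np.float64(60.601)), (60, np.float64(0.259), np.float64(63.596)), (62, np.float64(0.263), np.float64(59.902)), (64, np.float64(0.249), np.float64(49.999)), (66, np.float64(0.255), np.float64(55.151))]
 ticks [np.float64(-0.688), np.float64(-0.477), np.float64(-0.186), np.float64(-0.019), np.float64(0.066), np.float64(0.496), np.float64(0.622), np.float64(0.85)]
```

Call:
{"api": "apply_moves", "payload": {"increments": [0,0,-28,0.016,0,0,-22,0,-36,5.5,0,0,-36,5.5,0,0,-35,5.5,0,0]}}

```text
t: 8.47
ee_pos: [0.514, -0.046, 0.2649]
tool_rot: [-180.0, 0.0, 8.2]
wrist_force: [-0.0, -0.8, 0.2]
width: 0.0853
gripper_force: 0.0
```

Call:
{"api": "apply_moves", "payload": {"increments": [0,0,0,0,0,0,0,0,0,0,0,0]}}

```text
t: 8.72
ee_pos: [0.5159, -0.046, 0.2655]
tool_rot: [180.0, -0.1, 8.2]
wrist_force: [0.6, 0.0, 1.1]
width: 0.0857
gripper_force: 0.0
```

Run:
```python
from rect import *
o=get_obs(); print(o["ee_pos"],o["tool_rot"],rest(o["ee_pos"])*1000)
w=get_image("wrist"); save(w,"w5")
c=np.array(rest(cloud(w,np.ones((420,560),bool)))*1000)
k=(c[:,2]>215)&(c[:,2]<250)&(abs(c[:,1]+20)<25)&(abs(c[:,0])<40); b=c[k]
print(len(b),b.min(0),b.max(0),np.median(b,0)); t=b[b[:,2]>b[:,2].max()-5]; print(t.mean(0),t.min(0),t.max(0))
print(cv2.minAreaRect(b[:,:2].astype(np.float32)))
t=get_image("top"); c=rest(cloud(t,np.ones((420,560),bool)))*1000
b=c[(c[:,2]>215)&(c[:,2]<245)&(abs(c[:,1]+20)<22)&(abs(c[:,0])<40)]; print("top",len(b))
```

```text
[ 0.5159 -0.046   0.2655] [179.9919  -0.0501   8.1634] [[ -3.1098 -21.008  265.4885]]
3184 [-29.1782 -30.8914 217.6326] [ 21.0755 -10.6453 236.7068] [ -0.3612 -20.5402 233.4409]
[ -2.6897 -20.6891 234.029 ] [-29.1096 -28.7642 231.7168] [ 20.9776 -12.5142 236.7068]
((-4.087564468383789, -20.795188903808594), (19.738113403320312, 50.18994140625), 89.20624542236328)
top 2
```

View pics/w5.png

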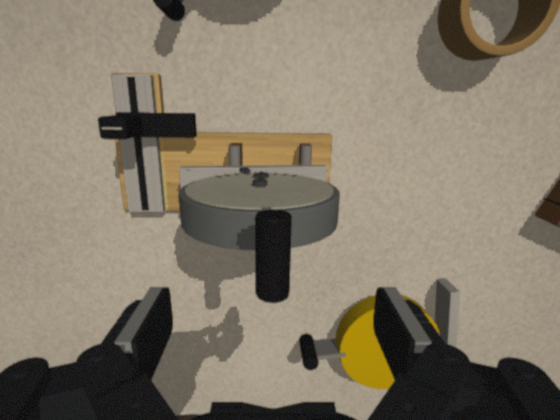

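The wrist picture shows the bar centred below the open fingers at (272,255), the stop clear of the gauge at top left, and the dial with hub (260,180) and set hand (245,171). The bar is at rest (-4,-20.8) mm with its axis at z≈227, as predicted. I'll descend and cage it loosely.

Call:
{"api": "apply_moves", "payload": {"increments": [0,0,20,0,0,0,20,0,0,0,17,0,0,0,0,0,0,0,0,0]}}

```text
t: 9.23
ee_pos: [0.5155, -0.0456, 0.2077]
tool_rot: [-180.0, 0.1, 8.2]
wrist_force: [0.9, 0.3, 0.2]
width: 0.0851
gripper_force: 0.0
```

Call:
{"api": "apply_moves", "payload": {"increments": [0,0,0,0,0,0,0,0,0,0,0,0,0,0,0,0,0,0,0,0], "grip": 183}}

```text
t: 9.65
ee_pos: [0.5156, -0.046, 0.2088]
tool_rot: [180.0, -0.0, 8.2]
wrist_force: [-0.2, -0.2, 0.3]
width: 0.0256
gripper_force: 0.0
```

Call:
{"api": "apply_moves", "payload": {"increments": [0,0,0,0,0,0,0,0], "grip": 194}}

```text
t: 9.82
ee_pos: [0.5154, -0.046, 0.2085]
tool_rot: [180.0, -0.0, 8.2]
wrist_force: [-0.2, 0.1, 0.4]
width: 0.0206
gripper_force: 0.0
```

Call:
{"api": "apply_moves", "payload": {"increments": [0,-4,-0.6,0,0,-4,-0.6,0,0,-4,-0.5,0,0,-4,-0.4,0,0,-4,-0.4,0]}}

```text
t: 10.23
ee_pos: [0.5124, -0.0256, 0.2109]
tool_rot: [-180.0, -0.0, 8.2]
wrist_force: [0.5, 0.1, -0.1]
width: 0.0204
gripper_force: 0.3
```

Call:
{"api": "apply_moves", "payload": {"increments": [0,-5,-0.4,0,0,-5,-0.3,0,0,-5,-0.2,0,0,-5,0,0,0,-5,0,0]}}

```text
t: 10.65
ee_pos: [0.5089, -0.0008, 0.2117]
tool_rot: [-180.0, 0.0, 8.2]
wrist_force: [-0.1, 0.1, 0.1]
width: 0.0205
gripper_force: 0.2
```

Call:
{"api": "apply_moves", "payload": {"increments": [0,-3,0,0,0,-2,0,0,0,0,0,0,0,0,0,0,0,0,0,0]}}

```text
t: 11.07
ee_pos: [0.5083, 0.0034, 0.2117]
tool_rot: [180.0, 0.0, 8.2]
wrist_force: [-0.3, -0.5, -0.8]
width: 0.0206
gripper_force: 0.1
```

Call:
{"api": "apply_moves", "payload": {"increments": [0,0,0,0,0,0,0,0,0,0,0,0,0,0,0,0,0,0,0,0]}}

```text
t: 11.48
ee_pos: [0.5082, 0.0035, 0.2117]
tool_rot: [180.0, 0.0, 8.2]
wrist_force: [-0.6, -0.9, 0.5]
width: 0.0206
gripper_force: 0.2
```

```bash
cat > chk.py <<'E'
from rect import *
import sys
def go(n):
    o=get_obs(); print(o["t"],rest(o["ee_pos"])*1000,o["width"],o["gripper_force"],o["wrist_force"])
    W=[get_image("wrist") for _ in range(4)]; S=[get_image("scene") for _ in range(4)]
    m=lambda q:np.mean([x["image"] for x in q],0).astype(np.uint8)
    w,s=W[0],S[0]; w["image"]=m(W); s["image"]=m(S); pickle.dump((w,s),open(n+".pkl","wb"))
    a=cv2.resize(w["image"][120:220,180:340],(640,400),interpolation=cv2.INTER_CUBIC)
    b=cv2.resize(s["image"][185:235,240:290],(400,400),interpolation=cv2.INTER_CUBIC)
    im=np.hstack([a,b]); im=cv2.resize(im,(800,308)); cv2.imwrite("pics/%s.png"%n,np.clip(im*1.5,0,255).astype(np.uint8)[:,:,::-1])
if __name__=="__main__": go(sys.argv[1])
E
python3 chk.py c1
```

```text
11.4833 [[ -3.6316  29.1253 211.691 ]] 0.020575605198534616 0.15841682441532612 [-0.6467 -0.9282  0.4976]
```

View pics/c1.png

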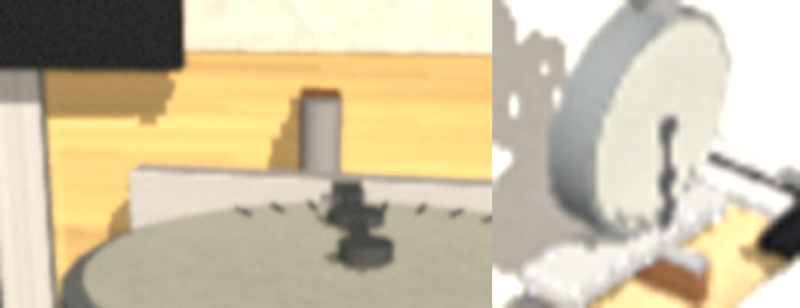

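The c1 picture shows, in the wrist view on the left, the hub disc at (366,250), the pendulum bob at (355,213) and the set hand at (347,190), almost in line. The scene view on the right shows the pointer over the set hand from (669,125) to (667,220). I'll quantify this numerically.

```bash
cat > ang.py <<'E'
from rect import *
def hit(p,uv,x):
    C=-p["R"].T@p["t"]; d=(p["R"].T@np.linalg.inv(p["mtx"])@np.vstack([np.array(uv,float).T,np.ones(len(uv))])).T
    return rest(C+d*((x-(C-O)@xh)/(d@xh))[:,None])*1000
def prof(n,x=.0155):
    w,s=pickle.load(open(n+".pkl","rb")); g=cv2.cvtColor(w["image"],cv2.COLOR_RGB2GRAY).astype(float)
    for r in range(176,210):
        q=g[r,278:318]; T=np.median(q); k=np.clip(T-q,0,None); k[k<.5*k.max()]=0; j=np.nonzero(k)[0]
        c=278+(k*np.arange(40)).sum()/k.sum(); P=hit(w,[[c,r]],x)[0]
        print(r,"bg%d depth%d w%d c%.2f y%.2f z%.1f"%(T,k.max(),j[-1]-j[0]+1,c,P[1],P[2]))
if __name__=="__main__":
    import sys; prof(sys.argv[1])
E
python3 ang.py c1
python3 - <<'E'
from rect import *
w,s=pickle.load(open("c1.pkl","rb")); g=cv2.cvtColor(s["image"],cv2.COLOR_RGB2GRAY)
print(g[196:222,254:272])
# plumb direction and expected scene pixels of hub / radii at rest y,z
th=.16; n=np.array([np.sin(th),np.cos(th)]);u=np.array([n[1],-n[0]]); o=np.array([20,38])+6*n-21.6*u; h=o+83*n; print(h,o+186*n)
for r in(0,20,40,47,57,67): print(r,proj(s,O+.0155*xh+h[0]/1000*yh+(h[1]-r)/1000*zh), proj(w,O+.0155*xh+h[0]/1000*yh+(h[1]-r)/1000*zh))
E
```

```text
176 bg132 depth25 w14 c284.44 y19.11 z53.6
177 bg119 depth13 w10 c291.15 y13.57 z57.7
178 bg117 depth22 w9 c292.03 y13.03 z61.7
179 bg132 depth59 w9 c292.08 y13.19 z65.6
180 bg147 depth95 w10 c292.38 y13.14 z69.3
181 bg147 depth101 w10 c292.49 y13.25 z73.0
182 bg147 depth101 w10 c292.52 y13.41 z76.6
183 bg146 depth96 w11 c292.17 y13.88 z80.1
184 bg138 depth88 w11 c292.21 y14.03 z83.5
185 bg123 depth75 w10 c292.60 y13.90 z86.9
186 bg103 depth56 w10 c292.70 y14.00 z90.2
187 bg83 depth37 w13 c293.74 y13.39 z93.4
188 bg88 depth41 w18 c295.33 y12.39 z96.5
189 bg99 depth52 w19 c294.88 y12.90 z99.5
190 bg85 depth41 w18 c294.25 y13.54 z102.5
191 bg84 depth37 w18 c294.00 y13.89 z105.4
192 bg96 depth49 w17 c294.82 y13.47 z108.3
193 bg111 depth66 w14 c295.39 y13.24 z111.1
194 bg118 depth73 w9 c295.21 y13.53 z113.9
195 bg119 depth72 w8 c295.74 y13.33 z116.6
196 bg119 depth72 w10 c296.42 y13.03 z119.2
197 bg117 depth70 w15 c297.81 y12.25 z121.8
198 bg113 depth67 w17 c298.09 y12.24 z124.3
199 bg111 depth64 w18 c298.39 y12.20 z126.8
200 bg109 depth63 w18 c298.20 y12.50 z129.2
201 bg105 depth61 w17 
[... 1939 characters left out ...]
51]
 [ 74  78 101 138 154 156 155 157 158 157 157 159 159 135  76 102 153 160]
 [ 68  73  96 123 153 155 148 155 157 157 157 158 151 125  71  93 157 162]
 [ 63  67  83 105 145 153 127 144 150 149 149 156 133  92  69 115 159 162]
 [ 81  67  67  94 121 140 115 121 138 129 124 145 128  81  68 124 155 162]
 [109  89  74  79  93 109 119 115 143 127 105 120 132  91  94 150 147 153]]
[ 12.8552 129.3045] [ 29.265  230.9889]
0 [[268.0796 204.703 ]] [[297.6663 200.0431]]
20 [[268.0935 209.6075]] [[295.7721 192.3496]]
40 [[268.1072 214.4404]] [[294.144  185.7367]]
47 [[268.1119 216.1154]] [[293.6269 183.6364]]
57 [[268.1187 218.4934]] [[292.9297 180.8049]]
67 [[268.1254 220.8542]] [[292.2773 178.1551]]
```

Run:
```python
from rect import *
np.set_printoptions(linewidth=200)
w,s=pickle.load(open("c1.pkl","rb")); g=cv2.cvtColor(w["image"],cv2.COLOR_RGB2GRAY)
print("     ",np.arange(282,312))
for r in range(177,206): print(r,g[r,282:312])
```

```text
[282 283 284 285 286 287 288 289 290 291 292 293 294 295 296 297 298 299 300 301 302 303 304 305 306 307 308 309 310 311]
177 [120 118 116 116 113 111 107 106 106 107 106 109 110 112 112 114 118 118 118 117 119 119 120 119 120 119 119 120 123 124]
178 [138 134 132 130 128 116 100  97  97  96  95  95  97  97  99 110 124 127 126 123 124 122 122 118 116 115 117 116 116 117]
179 [147 146 146 146 142 121  89  75  75  74  74  73  74  75  80 105 136 144 143 140 139 138 137 134 132 130 130 130 133 133]
180 [148 148 149 148 143 121  78  56  54  54  55  52  53  52  64  96 133 146 148 147 148 148 147 146 146 146 148 147 148 150]
181 [147 147 146 143 140 115  74  54  51  49  46  47  47  48  52  80 121 143 148 148 148 149 148 148 148 148 148 150 150 150]
182 [148 145 136 131 124 104  71  56  55  49  46  48  48  49  54  71 110 138 147 148 149 148 148 149 148 148 147 148 148 148]
183 [148 142 121 108 102  90  67  62  58  51  50  51  50  53  57  74 107 137 146 148 149 148 148 148 147 149 148 148 150 149]
184 [143 138 116 102  99  89  70  62  62  51  50  53  54  54  57  72 106 135 144 145 145 145 142
[... 1975 characters left out ...]
1  52  52  52  53  55  55  54  55  56  55  55  57  72 106 118 119 120]
201 [119 120 119 118 116 109 103  87  59  44  48  50  55  55  59  59  59  59  60  62  62  62  61  59  58  76 108 118 119 119]
202 [120 121 119 111 103  92  83  71  49  44  48  52  55  57  60  59  62  63  63  63  65  64  62  60  60  78 108 119 118 120]
203 [121 120 117 105  92  82  76  65  48  45  47  52  55  59  60  62  60  64  64  63  64  64  63  60  61  79 109 117 119 119]
204 [120 118 116 112  99  87  82  73  61  51  48  54  55  60  59  62  63  64  64  65  64  63  63  61  67  84 109 118 119 119]
205 [119 118 117 115 112 102  97  94  88  72  62  58  59  61  62  62  65  65  64  66  65  66  70  74  87 100 114 118 119 120]
```

Edge readings put the set hand about 0.012 rad to +y of the plumb line, which agrees with the 0.172 estimate. I'll add 1.8 mm, then grip firmly.

Call:
{"api": "apply_moves", "payload": {"increments": [0,-1,0,0,0,-0.8,0,0,0,0,0,0,0,0,0,0,0,0,0,0]}}

```text
t: 12.3
ee_pos: [0.508, 0.0054, 0.2117]
tool_rot: [180.0, 0.0, 8.2]
wrist_force: [0.7, 0.1, -0.1]
width: 0.0205
gripper_force: 0.1
```

Call:
{"api": "apply_moves", "payload": {"increments": [0,0,0,0,0,0,0,0,0,0,0,0,0,0,0,0,0,0,0,0], "grip": 205}}

```text
t: 12.72
ee_pos: [0.5081, 0.0053, 0.2118]
tool_rot: [180.0, -0.0, 8.2]
wrist_force: [0.0, 0.4, 4.8]
width: 0.0182
gripper_force: 58.4
```

Call:
{"api": "apply_moves", "payload": {"increments": [0,0,0,0,0,0,0,0,0,0,0,0,0,0,0,0,0,0,0,0], "grip": 255}}

```text
t: 13.13
ee_pos: [0.5081, 0.0053, 0.2118]
tool_rot: [180.0, -0.0, 8.2]
wrist_force: [-1.2, 0.2, 5.4]
width: 0.0184
gripper_force: 58.4
```

Call:
{"api": "apply_moves", "payload": {"increments": [0,0,0,0,0,0,0,0,0,0,0,0,0,0,0,0,0,0,0,0]}}

```text
t: 13.55
ee_pos: [0.5081, 0.0053, 0.2118]
tool_rot: [180.0, -0.0, 8.2]
wrist_force: [-0.5, -0.5, 5.8]
width: 0.0179
gripper_force: 58.4
```

```bash
cat > edge.py <<'E'
from rect import *
import sys
def edges(g,r,lo,hi,T):
    q=g[r]; m=[j for j in range(lo,hi) if q[j]<T]; a,b=m[0],m[-1]
    L=a-(T-q[a])/(q[a-1]-q[a]); R=b+(T-q[b])/(q[b+1]-q[b]); return L,R
for n in sys.argv[1:]:
    w,s=pickle.load(open(n+".pkl","rb")); g=cv2.cvtColor(w["image"],cv2.COLOR_RGB2GRAY).astype(float)
    print(n)
    for nm,rows,T in(("index",(179,180,181,182),100),("bob",(188,189,190,191),75),("rod",(193,194,195,196),62),("hub",(198,199,200,201),85)):
        e=np.array([edges(g,r,283,310,T) for r in rows]); print(nm,e.mean(1).round(2),"L",e[:,0].round(2),"R",e[:,1].round(2))
    gs=cv2.cvtColor(s["image"],cv2.COLOR_RGB2GRAY); print(gs[202:224,263:275])
E
python3 chk.py c2; python3 edge.py c1 c2
```

```text
13.55 [[ -3.4704  30.9351 211.8218]] 0.017912921647567945 58.42303276062012 [-0.5272 -0.4882  5.8466]
c1
index [292.23 292.3  292.43 292.43] L [287.66 287.49 287.37 287.12] R [296.8  297.11 297.49 297.74]
bob [295.36 294.99 294.67 294.52] L [286.4  285.86 285.32 285.21] R [304.32 304.11 304.03 303.83]
rod [295.08 295.67 296.17 296.25] L [290.75 292.3  293.27 293.  ] R [299.4  299.04 299.07 299.5 ]
hub [298.24 298.36 298.34 298.18] L [289.53 289.39 289.29 289.07] R [306.96 307.33 307.38 307.28]
[[154 153 152 153 154 154 154 154 153 154 153 155]
 [153 153 153 154 149 140 140 153 154 154 154 154]
 [152 153 154 154 128  90  92 146 154 155 154 156]
 [153 154 155 153  98  67  82 140 154 155 155 156]
 [154 154 155 154  89  66 109 151 155 156 157 157]
 [155 154 155 155  96  72 139 156 155 156 157 158]
 [154 155 155 155 114  81 152 157 156 157 157 159]
 [154 154 156 156 133  86 152 157 156 156 157 162]
 [154 155 155 156 135  87 153 158 157 156 157 161]
 [155 154 155 157 136  85 142 158 158 150 160 156]
 [155 156 155 157 126  75 106 155 157 131 162 171]
 [156 157 157 152  98  65  87 154 155 12
[... 1341 characters left out ...]
157 154  90 132 156 158 157 156 145]
 [154 154 154 156 150  87 122 156 158 150 161 158]
 [155 155 155 156 131  75  91 148 156 128 154 171]
 [155 156 157 156 100  64  83 143 154 122 127 168]
 [156 157 158 156  90  64 111 154 142 142 147 169]
 [157 157 158 156 101  71 133 155 124 148 161 169]
 [157 157 158 158 132  78 120 151 150 159 161 161]
 [157 158 158 159 156  83  90 148 159 161 161 160]
 [157 157 157 146 144  80  97 157 161 161 160 157]
 [143 148 155 120 108  69  96 157 162 168 160 151]
 [117 128 145 122  94  67 104 152 161 171 158 144]
 [127 122 121 124  90  92 140 145 153 149 147 126]
 [119 127 127 153 126 139 164 141 142 139 140 101]
 [127 156 158 157 149 158 149 137 133 125 134 134]]
```

```bash
python3 -c "
from cell import *
o=get_obs(); print(o['t'],o['ee_pos'],o['wrist_force'],o['gripper_force']); print(close_job())"
```

```text
13.95 [0.50811593 0.00533058 0.21180685] [0.52450961 0.98711856 5.64947734] 58.422871828079224
the job is handed in; nothing more can be done
None
```

The job is handed in at about 14 s of the 48 s. The stop's grip stands within about 0.3 mm of the engraved line. The gauge is held firmly by its bar at about 0.17 rad lean, with the pointer on the set hand to within about 0.01 rad by my readings. The sole is still pressed on the high ridge, and the parcel, book and tape roll were not approached.

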